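# Find the flat of the die spindle and hold it to the set screw

### The arm

A 7-joint arm with a two-finger parallel gripper is mounted at the origin on the work surface. World frame = base frame: x ahead of the robot, y to its left, z up, the work surface at z = 0. Lengths are in m, angles in rad, forces in N, time in s.
With the tool pointing down it reaches from about 0.35 to 0.9 m from the base axis. Payload 19.9 kg.
Tool frame: the origin (TCP) lies between the finger pads; the fingertips stand 14 mm ahead of it and the grasp point (between the pads) lies 5 mm behind it; z points along the fingers, y is the direction in which the jaws open and shut (so a half turn about z gives the same grasp; the last joint's range is limited). The gripper opens to 85 mm and grips with 20 to 120 N. Pads are 22 mm wide; open, the fingers measure 114 mm over their backs; the gripper's body (76 mm by 85 mm) begins 54 mm behind the grasp point. The pads swing forward as they close: fully open they stand 13 mm farther back than shut.
Start: joints at [1.284, 0.417, -0.01, 1.614, 0.005, 1.111, -0.053], TCP at [0.152, -0.606, 0.209] pointing down, gripper open.
Joint ranges: [-2.81, 2.81], [-0.39, 2.02], [-1.27, 1.25], [0.06, 2.57], [-1.19, 4.33], [0.19, 2], [-2.82, 2.82]. Speed limits (rad/s): [1.89, 1.89, 2.39, 2.39, 3.01, 3.01, 3.01].

### API

Orientations are given as a unit quaternion [x, y, z, w].
In Python, from rig import * gives the robot as it stands.
- The arm moves only by the shell command python3 -m handwheel 'ROWS'. ROWS is JSON, a list that holds one entry, the list of rows, each a list of 7 numbers: the shift along the world's x, y, z in m, then the turn, a rotation vector about the world's x, y, z in rad, then the finger opening in m, from 0 to 0.0854. In form: [[[tx, ty, tz, ax, ay, az, gripper], ...]]. A call has 1 to 20 rows; each row shifts and turns the commanded pose from where the row before left it; what a row does not reach is not made up. A row lasts 1/12 s, in which the tool goes at most 41.7 mm and 7.16 degrees, less where a joint would pass 70% of its speed; a pose out of reach is approached as far as the arm can. A call with a gripper value outside its range is refused whole. The fingers move at their own pace and stop on an object; the grip force is fixed at half the most. Time passes only in rows, so rows that do not move let the fingers close. It gives the time, the measured TCP pose, the force and the opening at its end, in the units of the state.
- get_obs(): the state, without advancing time (a new reading comes with each control period).
- read_camera(name): name is "scene" or "top"; returns the picture (400x640x3 uint8, red, green, blue); there is no depth.
- camera_info(name): a dict with "mtx" (3x3 intrinsics, pixels), "T" (4x4, takes a point from camera to world coordinates). Camera axes: x right, y up, looking along -z (the intrinsics and any distortion apply to the point x, -y, -z); pixel columns grow to the right and rows downward; lengths in m; the calibration is good to about 2 mm. A picture is of the moment at which its call begins. camera_info takes no time and is no camera call.
- sign_off(): hands the job in, once; it reports no verdict.
Trained networks look in the newest picture that a camera, given by its name, has taken for a name from the list of things; names that differ only in an ending like _2 or _b are one class to them, and where a whole thing is asked for, a point or a joint stands for the part that bears it (a point fixed in the world has none). Each returns a list of dicts, best first, with "confidence" (0 to 1); they miss things now and then, are a little off and sometimes report something else, mostly with a low value. They report only what shows in the picture. A call takes as long as a camera call.
- spot_in(camera, thing): "position" ([x, y, z] in m, in the coordinates of the camera as it stood for that picture, good to about 4 mm: the middle of the surface that is visible of it).
The state is a dict: "time_s": time; "joint_positions": joint angles; "qd": joint speeds; "tau": joint torques, N m; "eef_pos": TCP position; "tcp_rot": TCP orientation; "contact_force": force on the tool from outside, world axes, zero at the start; "ft_torque": the same for the moment, N m; "opening": opening from 0.0 (shut) to 1.0 (fully open).
Only numpy, scipy, OpenCV 4.12 (cv2) and the standard library are available. Lean on these libraries where they do the work, as an engineer would, in place of code of your own. Each camera call takes 0.05 s, during which the arm holds its last target.

### The job

Twist the latch knob clockwise to its stop and let go so that it springs back and the burr guard slides off the die spindle. Then turn the spindle by its steel collar until the collar's flat squarely faces the set screw, and finish still gripping the collar there, one finger pressed on the flat and the other on the round side opposite. Do not touch the yellow plaster die, and leave the dappen holder, tray and weight where they stand.

Things in the scene. Friction and masses are not known exactly. Their poses are not given: they have to be found in the camera images.
- stand: Fixed die-spindle stand: aluminium plate 160 x 360 mm, 12 mm thick. Origin: on the bench surface, on the vertical spindle axis; z up. +x points from the spindle to the set screw, +y is the way the guard slides open, the latch knob stands towards -y. Its place varies by 100 x 140 mm, its yaw by 0.3 rad either way. A rail 16 mm high runs along y, 38 mm to the -x side of the axis.
- screw_tip (a point): Tip of the level set screw (8 mm thick, 32 mm above the bench), 21 mm from the spindle axis towards the stand's +x; the screw points at the spindle. Its steel bracket stands 48 to 56 mm from the axis, 40 mm wide; bracket and screw rise at most 40 mm above the bench, so a finger fits above them. Axes as the stand's.
- spindle_axis (a point): Point on the spindle axis 68 mm above the bench, where the collar is well gripped; axes as the stand's. The steel collar is a vertical cylinder of 36 mm diameter, 22 to 84 mm above the bench, with one flat along its full height: D-shaped from above. It is 30 mm thick across the flat, up to 36 mm elsewhere (under 31.5 mm between the fingers: the flat is found).
- spindle (a joint): Turn of the spindle (rad), growing anticlockwise seen from above, no end stops. At 0 (or one full turn, 6.283) the flat faces the set screw, along the stand's +x; at 1.571 it faces the stand's +y. Starts between 0.7 and 5.58. It has a little friction (0.025 N m), no spring, and stays where it is left.
- flat_face (a point): The collar's flat, 27 mm wide, 62 mm high: origin at its middle, 12 mm from the spindle axis, 53 mm above the bench; +x points straight out of the flat, z up. A grip on the flat is centred 3 mm from the axis, on the side away from the flat. A squeeze up to 10 degrees off square draws the spindle partly into line; farther off, friction may hold it crooked.
- die (a point): Yellow plaster die, a tooth stump 19 mm across and 20 mm high, held between two small spring-clip leaves on top of the collar (84 to 104 mm above the bench); origin at the centre of its underside. Fragile, not to be touched.
- knob_grip (a point): Grip point of the latch knob, on its vertical axis, 68 mm above the bench (34 mm to -x and 140 mm to -y of the spindle, in the stand's axes). The black grip bar is 40 mm long, 12 mm thick, 46 to 78 mm above the bench, over a disc of 42 mm diameter. The point's x axis lies along the bar and turns with it; at rest it is the stand's x.
- latch_knob (a joint): Turn of the latch knob (rad), 0 at rest, growing clockwise seen from above, stop at 1.2. A spring brings it back (0.05 N m at rest, 0.17 N m at the stop). From about 0.75 it frees the guard.
- guard (a joint): Travel of the matte grey burr guard (m): 0 = latched over the spindle, 0.13 = open. Once freed its own spring pushes it along the stand's +y in about 1 s. A hood 70 mm along x, 72 mm along y, top 117 mm above the bench, centred on the spindle when latched: it bars the collar until it has gone. Open, its near edge stands 94 mm from the spindle axis.
- dappen_holder: Loose chrome dappen holder, 56 mm diameter, 34 mm high, about 270 mm from the spindle on the stand's +y side. Origin under its centre. Leave alone.
- tray: Loose pink acrylic tray 110 x 170 mm, 18 mm high, about 190 mm from the spindle on the set-screw side. Origin under its centre. Leave alone.
- weight: Loose bronze weight, 40 mm diameter, 52 mm high, about 280 mm from the spindle on the stand's -y side. Origin under its centre. Leave alone.

How it is judged:
On the way, in this order (a step that is already met when the one before it is completed fails the run):
1. the latch knob is twisted to its stop (value of joint latch_knob above 1.1 rad), for 0.1 s.
2. the knob is let go and has sprung back, and the guard is open (value of joint latch_knob below 0.1 rad and contact force between the fingers and knob_bar below 0.1 N and value of joint guard above 0.115 m), for 0.2 s.
3. the fingers clamp the collar's flat and the round side opposite, the flat facing the set screw (contact force between the fingers and collar_flat above 3 N and contact force between the fingers and collar_round above 3 N and (value of joint spindle between -0.15 and 0.15 rad or value of joint spindle between 6.133 and 6.433 rad)), for 0.3 s.
At the end, for the whole second after the job is handed in: Fingers still clamp the collar, over 3 N on the flat and over 3 N on the round side; spindle still, flat within 0.15 rad of facing the set screw; knob within 0.1 rad of rest; guard at least 115 mm open; dappen holder, tray and weight within 20 mm of their starts (all of step 3 and velocity of joint spindle between -0.1 and 0.1 rad/s and value of joint latch_knob below 0.1 rad and value of joint guard above 0.115 m and distance of each of dappen_holder, tray, weight from where it was at the start of the episode below 0.02 m); the arm keeps its last pose, push and grip.
It fails at once if the plaster die is touched (contact force between any of the arm, the fingers and die_body above 1 N).
It fails at once if a bystander is disturbed (distance of any of dappen_holder, tray, weight from where it was at the start of the episode above 0.03 m).
It also fails if it takes over 61 s, if anything falls off the work surface, if the arm or the gripper's body presses on something with over 40 N, if the wrist force passes 120 N, or if a joint passes its speed limit or range.

## Working session

There is one attempt and no reset: what is moved stays moved. The work goes in short steps, Python scripts to look and compute and a shell command to move; the robot and the scene stay as the last step left them, time stands still between calls to the robot, and variables do not carry over. Pictures are saved under pics/ and viewed, and the job is handed in when it is done.

```bash
ls; mkdir -p pics; python3 - <<'E'
from rig import *
import cv2,json
o=get_obs()
print({k:(v if not hasattr(v,'tolist') else v.tolist()) for k,v in o.items()})
for c in ["scene","top"]:
    i=camera_info(c); print(c,i)
    cv2.imwrite(f"pics/{c}0.png",read_camera(c)[:,:,::-1])
import numpy as np
for c in ["scene","top"]:
    T=np.array(camera_info(c)["T"])
    for t in ["stand","latch_knob","guard","knob_grip","die","screw_tip","dappen_holder","tray","weight"]:
        try: r=spot_in(c,t)
        except Exception as e: print(t,e); continue
        for d in r[:2]:
            print(c,t,round(d["confidence"],2),(T@np.r_[d["position"],1])[:3].round(3))
print(get_obs()["time_s"])
E
```

```text
pics
{'time_s': 0.0, 'joint_positions': [1.2834930797251916, 0.41798091190280484, -0.010281337340454935, 1.6141852620232122, 0.004685181921580315, 1.1106737499531587, -0.05301971732685103], 'qd': [0.0007272010469929084, 0.0007075794265732592, 0.00045447842975967774, 0.0006517791921650572, -0.00021001801592688554, -0.001759658756382392, 0.0010448360155756102], 'tau': [0.00017031735296768602, -86.4447283744812, 0.6787233799695969, -43.491021394729614, 0.019115492468699813, 0.007393714331556112, 7.554509465990122e-05], 'eef_pos': [0.1519730180249435, -0.6058564021712519, 0.20835138381397578], 'tcp_rot': [0.9924592293039208, 0.12257366728234304, -0.00011790181564956531, -0.0006002979150530277], 'contact_force': [-0.01789337586126281, -0.13327747498533316, -0.6468574743074909], 'ft_torque': [0.04301290234420874, -0.01806807800669967, -0.05671605196322714], 'opening': 0.9988809500091373}
scene {'mtx': array([[399.87522888,   0.        , 323.80597702],
       [  0.        , 399.87522888, 200.96102444],
       [  0.        ,   0.        ,   1.        ]]), 'T': array([[ 0.48557297, -0.6733822
[... 666 characters left out ...]
0.012]
scene latch_knob 0.73 [ 0.521 -0.137  0.045]
scene guard 0.74 [ 0.526 -0.003  0.109]
scene knob_grip 0.85 [ 0.526 -0.136  0.043]
scene knob_grip 0.59 [ 0.522 -0.003  0.106]
scene screw_tip 0.56 [ 0.545 -0.015  0.013]
scene dappen_holder 0.58 [0.436 0.274 0.032]
scene tray 0.7 [0.711 0.102 0.006]
scene weight 0.56 [ 0.626 -0.288  0.032]
top stand 0.95 [0.529 0.008 0.012]
top latch_knob 0.77 [ 0.513 -0.131  0.049]
top guard 0.79 [0.512 0.003 0.117]
top knob_grip 0.72 [ 0.515 -0.13   0.051]
top screw_tip 0.77 [0.528 0.008 0.011]
top screw_tip 0.7 [0.708 0.104 0.003]
top dappen_holder 0.64 [0.428 0.273 0.035]
top dappen_holder 0.56 [0.533 0.007 0.011]
top tray 0.81 [0.709 0.104 0.005]
1.0
```

View pics/top0.png

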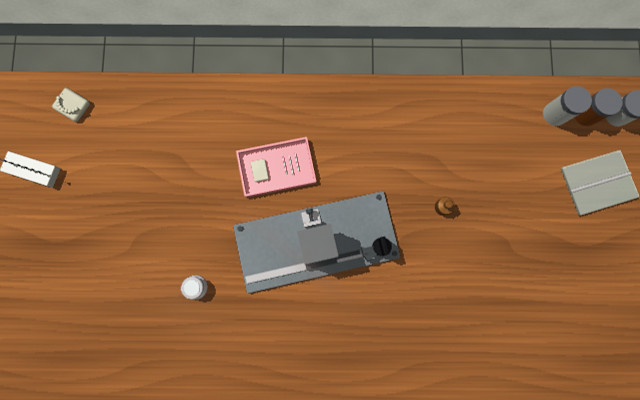

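View pics/scene0.png

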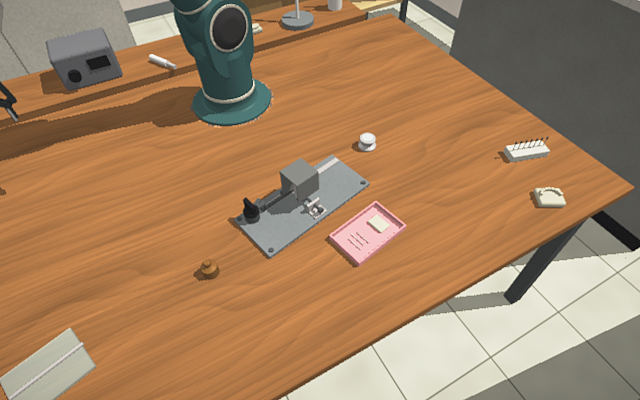

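The top picture shows the plate with corners near (236,226), (384,193), (399,259) and (247,291), the guard near (318,245), the knob near (382,246) and the screw near (311,217). The scene picture agrees. Next I'll zoom in.

```bash
cat > h.py <<'E'
from rig import *
import numpy as np, cv2
def w2p(c,P):
    i=camera_info(c);T=np.array(i["T"]);K=np.array(i["mtx"])
    P=np.atleast_2d(P);q=(P-T[:3,3])@T[:3,:3]
    q=q*np.array([1,-1,-1]);u=q@K.T
    return u[:,:2]/u[:,2:]
def p2w(c,uv,z):
    i=camera_info(c);T=np.array(i["T"]);K=np.array(i["mtx"])
    d=np.linalg.inv(K)@np.r_[uv,1.]*np.array([1,-1,-1]);d=T[:3,:3]@d
    return T[:3,3]+d*(z-T[2,3])/d[2]
def crop(img,x0,y0,x1,y1,s,name):
    cv2.imwrite(name,cv2.resize(img[y0:y1,x0:x1],None,fx=s,fy=s,interpolation=cv2.INTER_CUBIC))
E
python3 - <<'E'
from h import *
a=cv2.imread("pics/top0.png");crop(a,230,180,410,300,4,"pics/topz.png")
a=cv2.imread("pics/scene0.png");crop(a,225,145,385,265,5,"pics/scz.png")
E
```

```text
(no output)
```

View pics/topz.png

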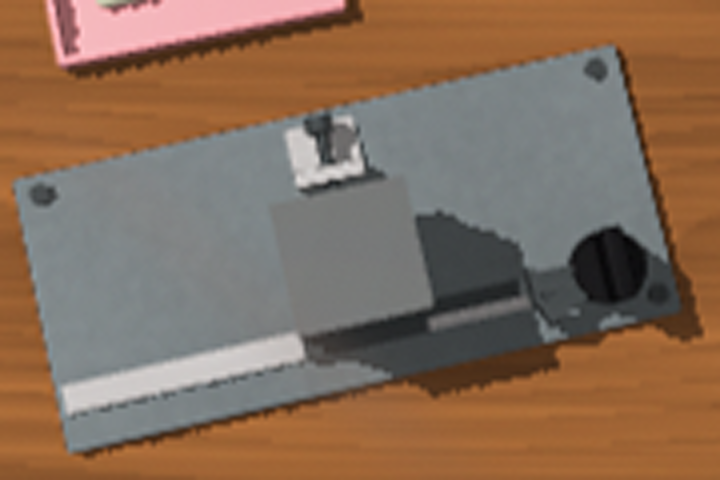

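View pics/scz.png

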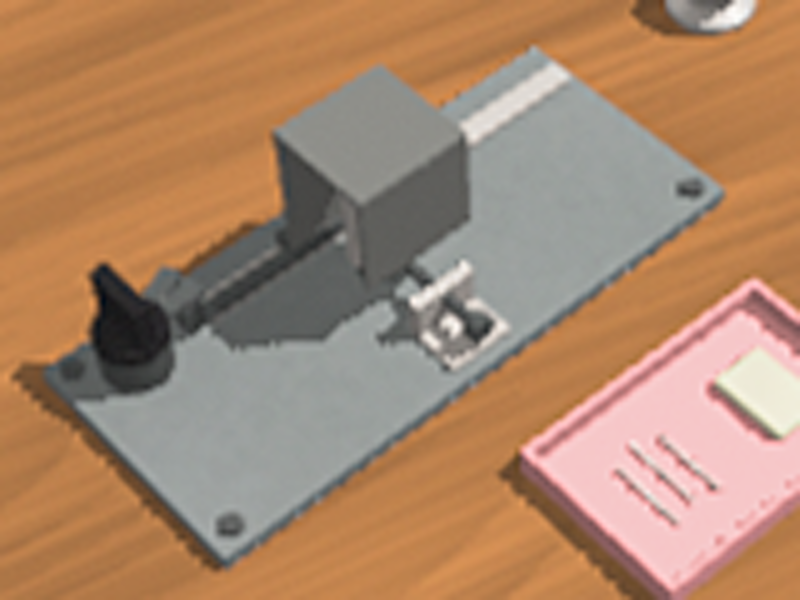

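In the zooms the guard's top face has crop corners (271,204), (405,175), (434,304) and (302,337). The knob bar stands upright near (608,265), and the plate corners are clear.

```bash
python3 - <<'E'
from h import *
f=lambda x,y:(230+(x+.5)/4-.5,180+(y+.5)/4-.5)
pl=np.array([p2w("top",f(*p),.012)[:2] for p in [(13,180),(616,45),(680,313),(70,453)]])
g=np.array([p2w("top",f(*p),.117)[:2] for p in [(271,204),(405,175),(434,304),(302,337)]])
print(pl.round(4),np.linalg.norm(np.diff(pl,axis=0),axis=1)); print(g.round(4),np.linalg.norm(np.diff(g,axis=0),axis=1))
# pts order: +x+y, +x-y, -x-y, -x+y
def fit(P,hx,hy,cy=0):
    M=np.array([[hx,hy],[hx,-hy],[-hx,-hy],[-hx,hy]])
    c=P.mean(0);U,_,V=np.linalg.svd((P-c).T@M);R=U@V
    return c,np.arctan2(R[1,0],R[0,0]),np.linalg.norm(P-c-M@R.T,axis=1)
for n,P,hx,hy in(("plate",pl,.08,.18),("guard",g,.035,.036)):
    print(n,*fit(P,hx,hy))
s=lambda x,y:(225+(x+.5)/5-.5,145+(y+.5)/5-.5)
# scene: plate corners
ps=np.array([p2w("scene",s(*p),.012)[:2] for p in [(722,192),(226,562),(48,376),(536,47)]])
gs=np.array([p2w("scene",s(*p),.117)[:2] for p in [(467,138),(358,208),(276,134),(380,66)]])
print("S plate",*fit(ps,.08,.18));print("S guard",*fit(gs,.035,.036))
print("knob bar top",p2w("top",f(605,265),.078),p2w("scene",s(112,283),.078))
E
```

```text
[[ 0.571   0.2001]
 [ 0.6529 -0.1496]
 [ 0.4974 -0.1841]
 [ 0.4162  0.1628]] [0.35914283 0.15924305 0.35623839]
[[ 0.5493  0.0472]
 [ 0.5649 -0.0222]
 [ 0.4984 -0.0373]
 [ 0.4811  0.0304]] [0.07114315 0.06821406 0.0698939 ]
plate [0.53438833 0.00731204] 0.22965092490690123 [0.00078061 0.00039268 0.00211204 0.00173268]
guard [0.52344573 0.00449512] 0.2339785216084002 [0.0005025  0.00090594 0.00147939 0.00100927]
S plate [0.53604276 0.00864569] 0.23902252635826818 [0.00344935 0.0016521  0.00336933 0.00115873]
S guard [0.52354132 0.00580457] 0.22170646511281172 [0.00063655 0.00086113 0.00173264 0.00050334]
knob bar top [ 0.52111238 -0.13148561  0.078     ] [ 0.51623681 -0.1401656   0.078     ]
```

Spindle axis is at about (0.5235, 0.005) with yaw about 0.231, so the knob should be at about (0.5225, -0.139). The direct knob readings agree with that. Now moving above the knob.

```bash
python3 -m handwheel '[[[0.0206,0.0259,0,0,0,0,0.0854],[0.0206,0.0259,0,0,0,0,0.0854],[0.0206,0.0259,0,0,0,0,0.0854],[0.0206,0.0259,0,0,0,0,0.0854],[0.0206,0.0259,0,0,0,0,0.0854],[0.0206,0.0259,0,0,0,0,0.0854],[0.0206,0.0259,0,0,0,0,0.0854],[0.0206,0.0259,0,0,0,0,0.0854],[0.0206,0.0259,0,0,0,0,0.0854],[0.0206,0.0259,0,0,0,0,0.0854],[0.0206,0.0259,0,0,0,0,0.0854],[0.0206,0.0259,0,0,0,0,0.0854],[0.0206,0.0259,0,0,0,0,0.0854],[0.0206,0.0259,0,0,0,0,0.0854],[0.0206,0.0259,0,0,0,0,0.0854],[0.0206,0.0259,0,0,0,0,0.0854],[0.0206,0.0259,0,0,0,0,0.0854],[0.0206,0.0259,0,0,0,-0.012,0.0854],[0,0,0,0,0,0,0.0854],[0,0,0,0,0,0,0.0854]]]'
```

```text
time_s: 2.67
eef_pos: [0.5237, -0.1383, 0.2088]
tcp_rot: [0.993, 0.118, 0.0, -0.0]
contact_force: [-0.6, -0.5, -0.4]
opening: 1.0
```

```bash
python3 -m handwheel '[[[-0.0005,-0.0005,-0.025,0,0,0,0.0854],[-0.0005,0,-0.025,0,0,0,0.0854],[0,0,-0.025,0,0,0,0.0854],[0,0,-0.02,0,0,0,0.0854],[0,0,0,0,0,0,0.0854],[0,0,0,0,0,0,0.0854]]]'; python3 - <<'E'
from h import *
for c in("top","scene"):
    im=read_camera(c)[:,:,::-1].copy()
    for P in ([.5225,-.139,.078],[.5235,.005,.117]):
        u=w2p(c,P)[0]; print(c,u)
    u=w2p(c,[.5225,-.139,.078])[0].astype(int)
    x=max(0,u[0]-60);y=max(0,u[1]-50)
    crop(im,x,y,x+130,y+100,6,f"pics/k_{c}.png"); print(x,y)
E
```

```text
time_s: 3.17
eef_pos: [0.5212, -0.1412, 0.1139]
tcp_rot: [0.993, 0.116, -0.001, -0.0]
contact_force: [-0.5, -0.1, 0.5]
opening: 0.997
top [384.35600778 245.2545646 ]
top [317.6347291  243.25882007]
324 195
scene [248.36494336 202.68995377]
scene [298.38007211 171.78453437]
188 152
```

View pics/k_scene.png

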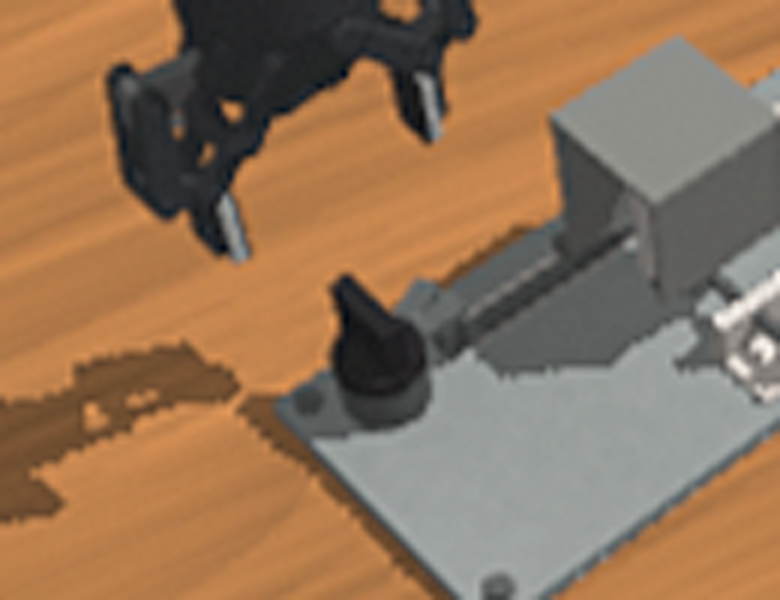

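View pics/k_top.png

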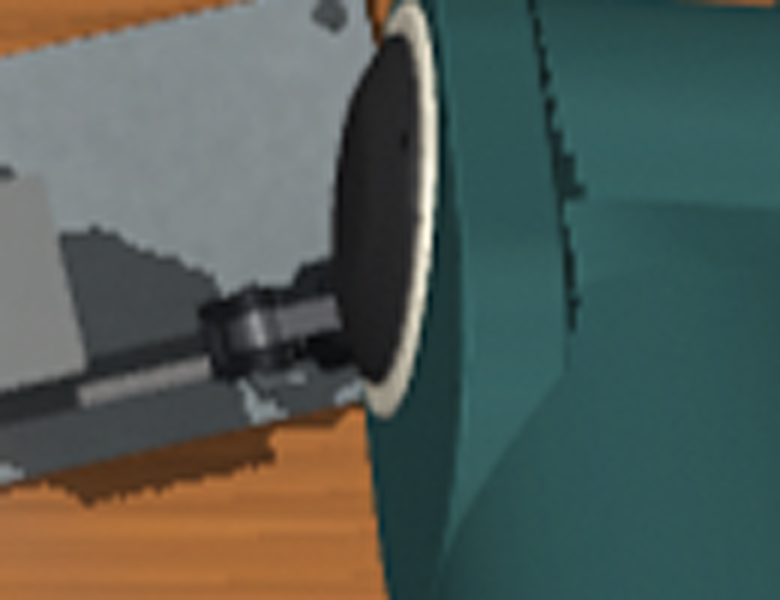

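The scene crop shows the jaws open across the bar with the bar below. The bar's far top end is near crop (343,277). The top crop is mostly covered by the arm. I'll check the predicted bar ends against this.

```bash
python3 - <<'E'
from h import *
c,s=np.cos(.231),np.sin(.231)
k=np.array([.5225,-.139,.078]);ex=np.array([c,s,0])
im=read_camera("scene")[:,:,::-1].copy();im=cv2.resize(im[152:252,188:318],None,fx=6,fy=6,interpolation=cv2.INTER_CUBIC)
ey=np.array([-s,c,0])
def dr(pts,col):
    uv=((w2p("scene",pts)-[188,152]+.5)*6).astype(int); cv2.polylines(im,[uv],True,col,1)
for z in(.078,.046): dr(np.array([k*[1,1,0]+[0,0,z]+a*.02*ex+b*.006*ey for a,b in((1,1),(1,-1),(-1,-1),(-1,1))]),(0,255,0))
dr(np.array([k*[1,1,0]+[0,0,.046]+.021*(np.cos(t)*ex+np.sin(t)*ey) for t in np.linspace(0,6.28,30)]),(0,0,255))
t=get_obs()["eef_pos"];u=((w2p("scene",t)[0]-[188,152]+.5)*6).astype(int);cv2.circle(im,u,5,(255,0,0),-1)
cv2.imwrite("pics/kov.png",im)
E
```

```text
(no output)
```

View pics/kov.png

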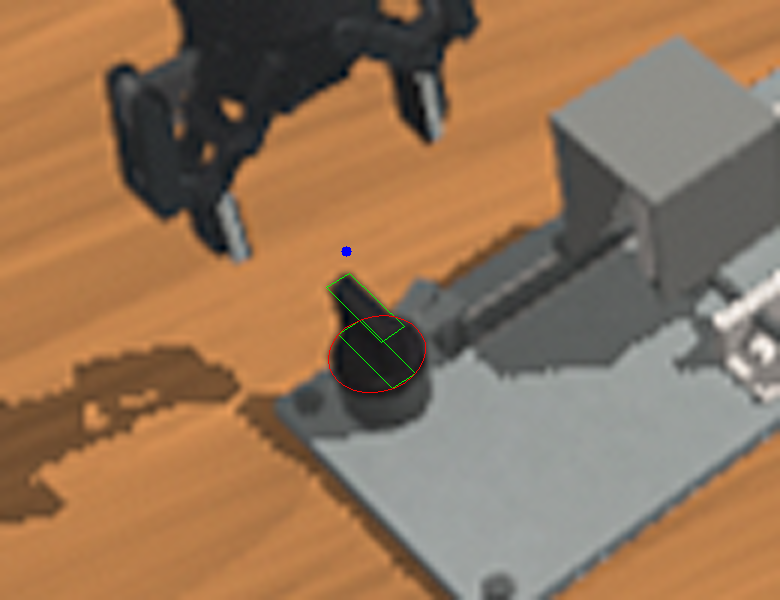

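The overlay fits the bar and disc well. Descend and close.

```bash
python3 -m handwheel '[[[0.001,0.001,-0.015,0,0,0,0.0854],[0,0.001,-0.015,0,0,0,0.0854],[0,0,-0.01,0,0,0,0.0854],[0,0,-0.009,0,0,0,0.0854],[0,0,0,0,0,0,0.0854],[0,0,0,0,0,0,0.04],[0,0,0,0,0,0,0.02],[0,0,0,0,0,0,0.01],[0,0,0,0,0,0,0.008],[0,0,0,0,0,0,0.008],[0,0,0,0,0,0,0.008],[0,0,0,0,0,0,0.008],[0,0,0,0,0,0,0.008]]]'
```

```text
time_s: 4.4
eef_pos: [0.5229, -0.1385, 0.065]
tcp_rot: [0.993, 0.117, -0.0, -0.0]
contact_force: [0.1, 0.3, -0.4]
opening: 0.096
```

```bash
python3 -m handwheel '[[[0,0,0,0,0,0,0.0],[0,0,0,0,0,0,0.0],[0,0,0,0,0,0,0.0]]]'; python3 - <<'E'
from h import *
crop(read_camera("scene")[:,:,::-1],188,152,318,252,6,"pics/g1.png")
E
```

```text
time_s: 4.65
eef_pos: [0.5229, -0.1385, 0.065]
tcp_rot: [0.993, 0.117, -0.0, -0.0]
contact_force: [-0.3, -0.1, 0.1]
opening: 0.001
```

View pics/g1.png

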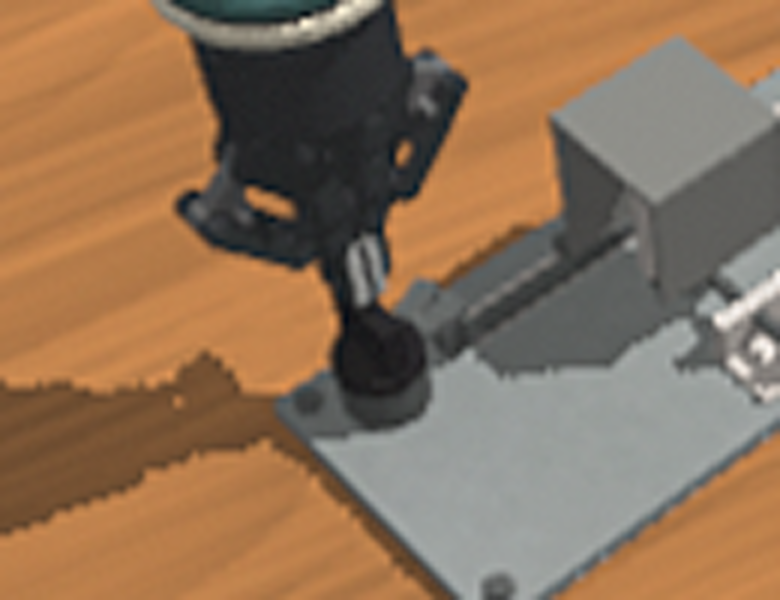

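The fingers shut fully (opening 0.001), so they missed the bar. The tips show near crop (362,303), at the bar's far top end. I'll work out where the tips really are compared with the reported pose.

```bash
python3 - <<'E'
from h import *
o=get_obs();t=np.array(o["eef_pos"]);print(o["joint_positions"],o["tcp_rot"])
for z in(.051,.065,.08,.09,.1): print(z,p2w("scene",(188+362/6-.5,152+303/6-.5),z).round(4))
print(((w2p("scene",[t-[0,0,.014],t,t+[0,0,.03]])-[188,152]+.5)*6).round())
print(w2p("scene",[0,0,0]),w2p("top",[.52,-.139,.2]))
im=read_camera("scene")[:,:,::-1];cv2.imwrite("pics/full.png",im)
im=read_camera("top")[:,:,::-1];cv2.imwrite("pics/fullt.png",im)
E
```

```text
[ 0.45280738  0.47424412 -0.30999804  1.93007384  0.20198525  0.76716956
 -1.30819081] [ 9.93175853e-01  1.16626422e-01 -2.86665412e-05 -4.15170963e-05]
0.051 [ 0.4971 -0.1347  0.051 ]
0.065 [ 0.5088 -0.1371  0.065 ]
0.08 [ 0.5214 -0.1397  0.08  ]
0.09 [ 0.5298 -0.1414  0.09  ]
0.1 [ 0.5382 -0.1431  0.1   ]
[[377. 347.]
 [371. 327.]
 [360. 282.]]
[[232.13564796 101.0059805 ]] [[394.60717666 243.18741401]]
```

View pics/full.png

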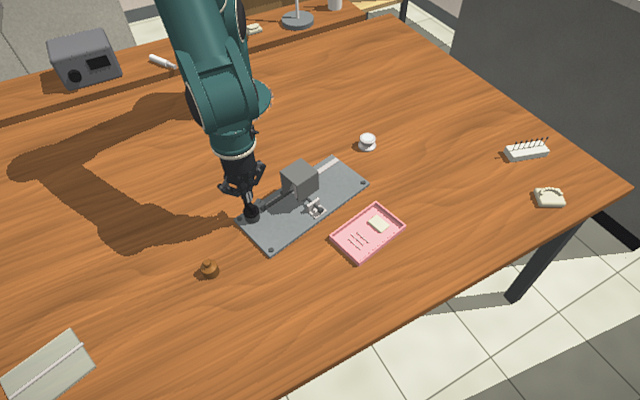

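View pics/fullt.png

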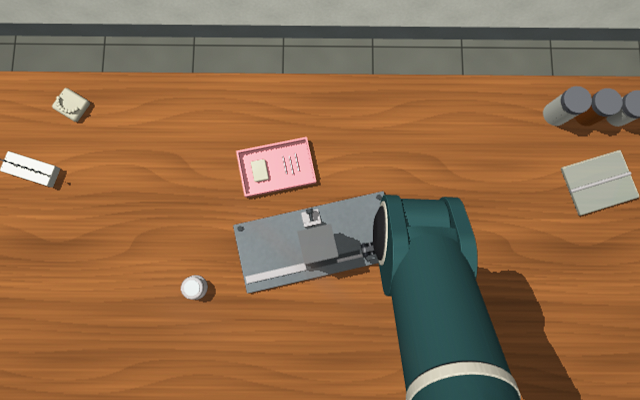

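```bash
python3 - <<'E'
from h import *
m=(188+335/6-.5,152+199/6-.5)
for z in(.113,.13,.142): print(z,p2w("scene",m,z).round(4))
a=cv2.imread("pics/fullt.png");crop(a,340,210,420,270,10,"pics/z1.png")
a=cv2.imread("pics/full.png");crop(a,210,145,290,225,7,"pics/z2.png")
E
```

```text
0.113 [ 0.4911 -0.1338  0.113 ]
0.13 [ 0.5066 -0.1369  0.13  ]
0.142 [ 0.5176 -0.1391  0.142 ]
```

View pics/z2.png

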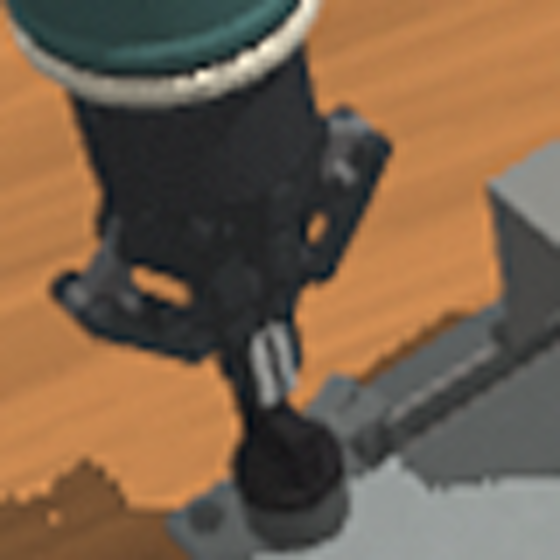

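View pics/z1.png

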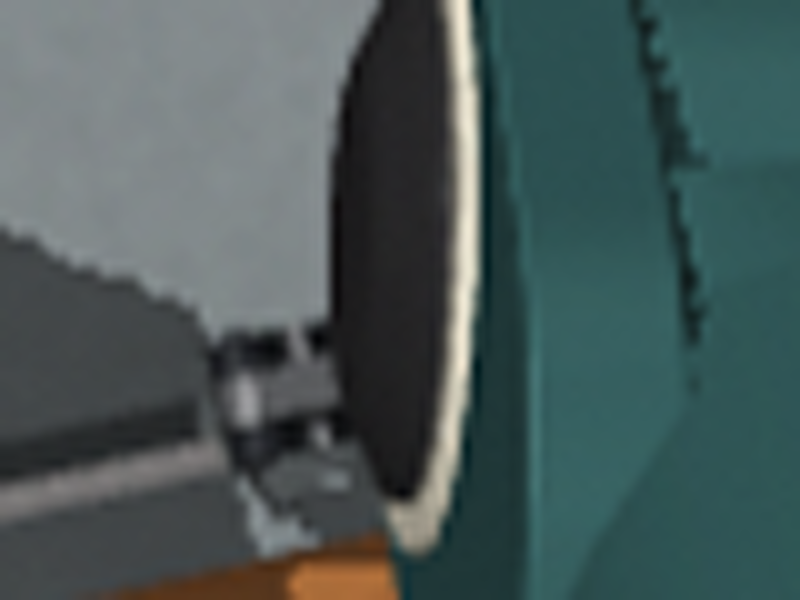

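```bash
python3 - <<'E'
from h import *
for z in(.12,.14,.16,.18,.2): print(z,p2w("top",(340+26.5-.5,210+39.5-.5),z).round(4))
# knuckle in scene: z2 crop (355,160)
for z in(.12,.14,.16,.18,.2): print(z,p2w("scene",(210+355/7-.5,145+150/7-.5),z).round(4))
E
```

```text
0.12 [ 0.5123 -0.0945  0.12  ]
0.14 [ 0.5114 -0.0921  0.14  ]
0.16 [ 0.5105 -0.0898  0.16  ]
0.18 [ 0.5096 -0.0874  0.18  ]
0.2 [ 0.5087 -0.0851  0.2   ]
0.12 [ 0.4584 -0.0727  0.12  ]
0.14 [ 0.4778 -0.0781  0.14  ]
0.16 [ 0.4971 -0.0834  0.16  ]
0.18 [ 0.5165 -0.0888  0.18  ]
0.2 [ 0.5358 -0.0942  0.2   ]
```

Triangulating the knuckle from both cameras gives the right x and y, but a height that puts the tips near z = 0.080. That is about 29 mm above the reported pose, so the fingers shut just over the bar. I'll open, lower in stages and watch the force and the picture.

```bash
python3 -m handwheel '[[[0,0,0.004,0,0,0,0.0854],[0,0,0.004,0,0,0,0.0854],[0,0,0,0,0,0,0.0854],[0,0,0,0,0,0,0.0854],[0,0,0,0,0,0,0.0854],[0,0,0,0,0,0,0.0854],[0,0,0,0,0,0,0.0854],[0,0,0,0,0,0,0.0854]]]';python3 -m handwheel '[[[0,0,-0.009,0,0,0,0.0854],[0,0,-0.009,0,0,0,0.0854],[0,0,-0.005,0,0,0,0.0854],[0,0,-0.005,0,0,0,0.0854],[0,0,0,0,0,0,0.0854],[0,0,0,0,0,0,0.0854]]]'; python3 - <<'E'
from h import *
crop(read_camera("scene")[:,:,::-1],198,142,308,232,7,"pics/g2.png")
E
```

```text
time_s: 5.47
eef_pos: [0.5228, -0.1384, 0.0729]
tcp_rot: [0.993, 0.117, -0.0, -0.0]
contact_force: [0.0, 0.1, -0.5]
opening: 0.999
time_s: 5.97
eef_pos: [0.5227, -0.1384, 0.0446]
tcp_rot: [0.993, 0.117, -0.0, -0.0]
contact_force: [-0.6, -0.2, -0.4]
opening: 0.996
```

View pics/g2.png

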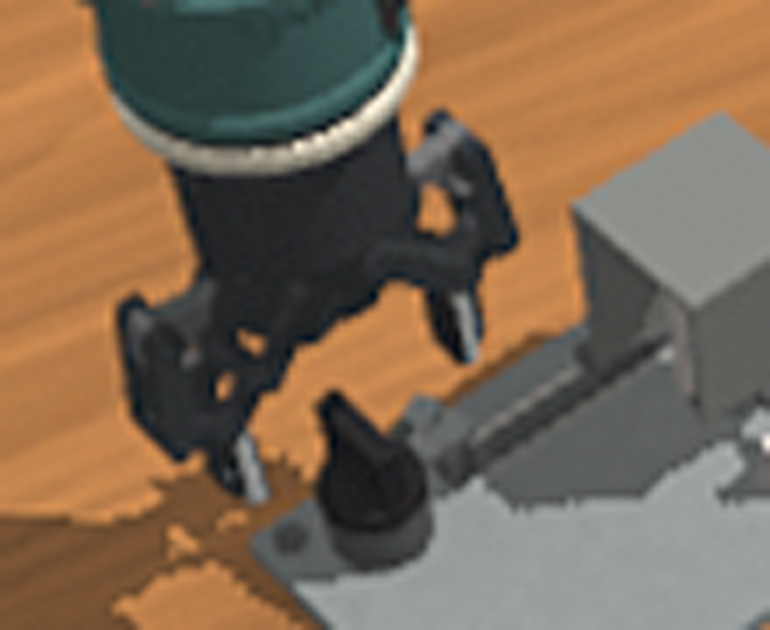

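Open tips straddle the bar, with their midpoint at crop (364,427), which is the bar-top centre. That makes the tips about z = 0.078 and the height offset about 31 mm. Going to reported z = 0.036, which I'll hold against contact.

```bash
python3 -m handwheel '[[[0,0,-0.005,0,0,0,0.0854],[0,0,-0.0035,0,0,0,0.0854],[0,0,0,0,0,0,0.0854],[0,0,0,0,0,0,0.02],[0,0,0,0,0,0,0.0],[0,0,0,0,0,0,0.0],[0,0,0,0,0,0,0.0],[0,0,0,0,0,0,0.0],[0,0,0,0,0,0,0.0],[0,0,0,0,0,0,0.0],[0,0,0,0,0,0,0.0]]]'
```

```text
time_s: 6.93
eef_pos: [0.523, -0.1387, 0.0367]
tcp_rot: [0.993, 0.117, 0.0, 0.0]
contact_force: [-1.7, -1.3, 5.8]
opening: 0.119
```

It is gripping the bar (opening 0.119). Twist clockwise.

```bash
python3 -m handwheel '[[[0,0,0,0,0,-0.1,0.0],[0,0,0,0,0,-0.1,0.0],[0,0,0,0,0,-0.1,0.0],[0,0,0,0,0,-0.1,0.0],[0,0,0,0,0,-0.1,0.0],[0,0,0,0,0,-0.1,0.0],[0,0,0,0,0,-0.1,0.0],[0,0,0,0,0,-0.1,0.0],[0,0,0,0,0,-0.1,0.0],[0,0,0,0,0,-0.1,0.0],[0,0,0,0,0,-0.1,0.0],[0,0,0,0,0,-0.1,0],[0,0,0,0,0,0,0],[0,0,0,0,0,0,0]]]'; python3 - <<'E'
from h import *
o=get_obs();q=o["tcp_rot"];print(2*np.arctan2(q[1],q[0]),o["ft_torque"],o["joint_positions"][6])
crop(read_camera("scene")[:,:,::-1],198,142,328,232,6,"pics/g3.png")
E
```

```text
time_s: 8.1
eef_pos: [0.5233, -0.138, 0.0367]
tcp_rot: [0.886, -0.463, 0.0, -0.0]
contact_force: [-1.1, 3.7, 5.7]
opening: 0.124
-0.9624534955750491 [ 0.70100584 -0.10883531  0.17565242] -2.334725811254037
```

View pics/g3.png

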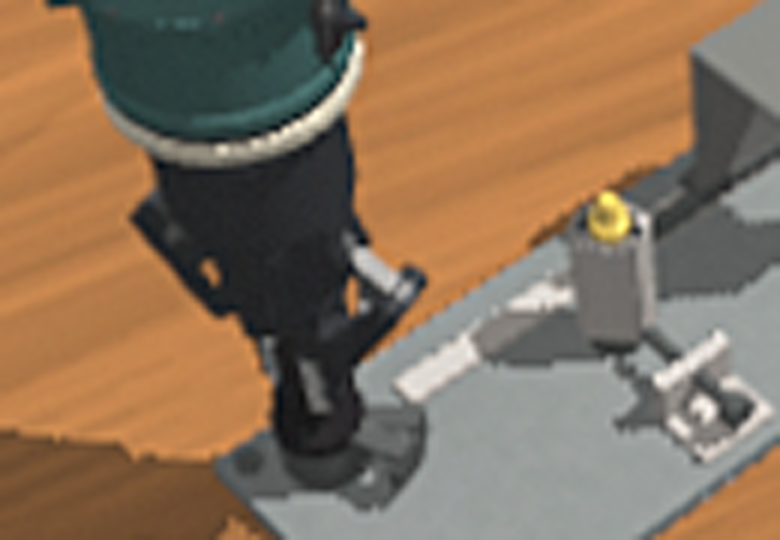

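The guard has slid open, and the collar and yellow die now show at crop (610,250). The reaction torque is 0.176 N m and the turn 1.197 rad, so the knob is at its stop. A small extra push, then let go.

```bash
python3 -m handwheel '[[[0,0,0,0,0,-0.04,0.0],[0,0,0,0,0,0,0],[0,0,0,0,0,0,0],[0,0,0,0,0,0,0]]]';python3 - <<'E'
from h import *
print(get_obs()["ft_torque"])
E
python3 -m handwheel '[[[0,0,0,0,0,0,0.0854],[0,0,0,0,0,0,0.0854],[0,0,0,0,0,0,0.0854],[0,0,0,0,0,0,0.0854],[0,0,0,0,0,0,0.0854],[0,0,0,0,0,0,0.0854],[0,0,0,0,0,0,0.0854],[0,0,0,0,0,0,0.0854],[0,0,0,0,0,0,0.0854],[0,0,0.02,0,0,0,0.0854],[0,0,0.03,0,0,0,0.0854],[0,0,0.03,0,0,0,0.0854],[0,0,0.03,0,0,0,0.0854],[0,0,0.03,0,0,0,0.0854],[0,0,0.02,0,0,0,0.0854]]]'
```

```text
time_s: 8.48
eef_pos: [0.5233, -0.138, 0.0367]
tcp_rot: [0.877, -0.48, 0.0, -0.0]
contact_force: [-0.3, 2.9, 5.3]
opening: 0.125
[ 0.69883501 -0.07441381  0.87541336]
time_s: 9.73
eef_pos: [0.5234, -0.1386, 0.1994]
tcp_rot: [0.876, -0.482, 0.001, -0.0]
contact_force: [-0.7, -0.2, 0.5]
opening: 0.996
```

Torque jumped to 0.875 N m, so it was hard against the stop. Looking now.

```bash
python3 - <<'E'
from h import *
a=read_camera("scene")[:,:,::-1];crop(a,225,130,355,230,6,"pics/s3.png")
b=read_camera("top")[:,:,::-1];crop(b,230,180,410,300,4,"pics/t3.png")
for c in("scene","top"):
    T=np.array(camera_info(c)["T"])
    for t in("spindle","flat_face","die","guard"):
        for d in spot_in(c,t)[:1]: print(c,t,round(d["confidence"],2),(T@np.r_[d["position"],1])[:3].round(4))
E
```

```text
scene spindle 0.81 [0.5276 0.0011 0.0709]
scene flat_face 0.68 [0.5305 0.0024 0.075 ]
scene die 0.84 [0.5331 0.0071 0.0706]
scene guard 0.92 [0.4913 0.1264 0.1042]
top spindle 0.63 [0.5208 0.0052 0.0832]
top flat_face 0.61 [0.5204 0.0067 0.0848]
top die 0.72 [0.5182 0.0046 0.0839]
top guard 0.89 [0.483  0.1277 0.1161]
```

View pics/s3.png

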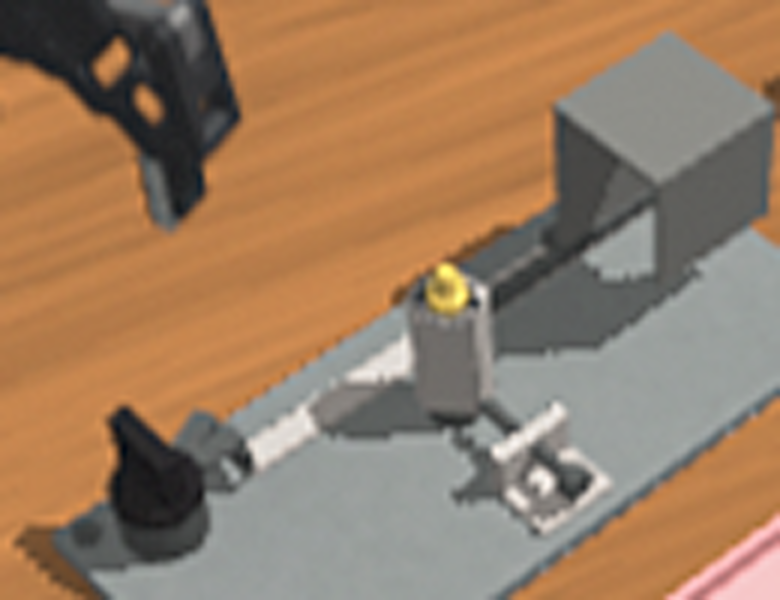

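View pics/t3.png

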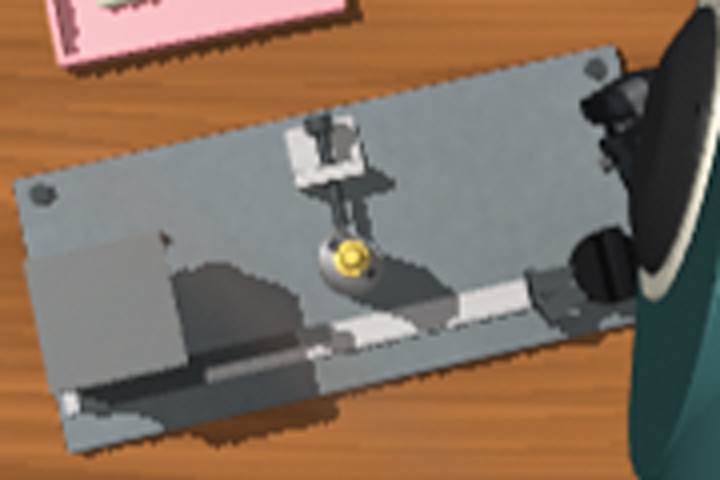

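```bash
python3 - <<'E'
from h import *
a=read_camera("scene")[:,:,::-1];b=read_camera("top")[:,:,::-1]
A=cv2.resize(a[170:205,285:315],None,fx=13,fy=13,interpolation=cv2.INTER_NEAREST)
x0,y0=302,232
B=cv2.resize(b[y0:y0+25,x0:x0+30],None,fx=15,fy=15,interpolation=cv2.INTER_NEAREST)
O=np.array([.5235,.005])
u=((w2p("top",[[*(O+.018*np.array([np.cos(t),np.sin(t)])),.084] for t in np.linspace(0,6.28,60)])-[x0,y0]+.5)*15)
B2=B.copy();cv2.polylines(B2,[u.astype(int)],True,(0,255,0),1)
u=((w2p("top",[[*(O+.0095*np.array([np.cos(t),np.sin(t)])),.095] for t in np.linspace(0,6.28,60)])-[x0,y0]+.5)*15)
cv2.polylines(B2,[u.astype(int)],True,(0,0,255),1)
A2=A.copy()
for z in(.084,.022):
  u=((w2p("scene",[[*(O+.018*np.array([np.cos(t),np.sin(t)])),z] for t in np.linspace(0,6.28,60)])-[285,170]+.5)*13);cv2.polylines(A2,[u.astype(int)],True,(0,255,0),1)
cv2.imwrite("pics/za.png",np.hstack([A,A2]));cv2.imwrite("pics/zb.png",np.vstack([np.hstack([B,B2])]) [:, :800] if 0 else cv2.resize(np.hstack([B,B2]),(800,333)))
E
```

```text
(no output)
```

View pics/za.png

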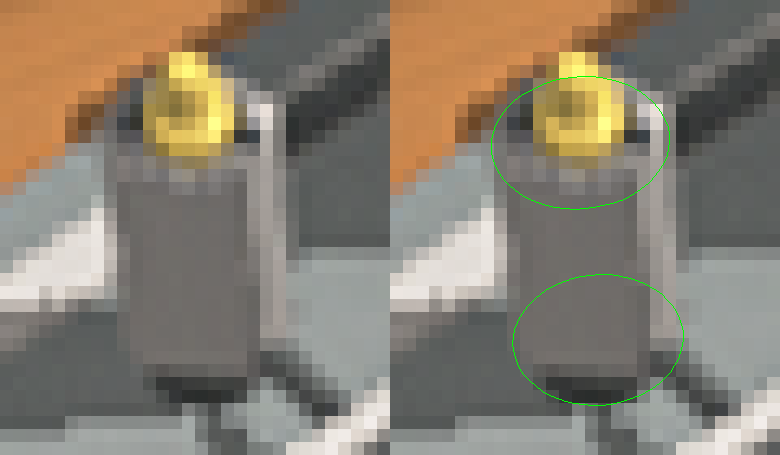

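View pics/zb.png

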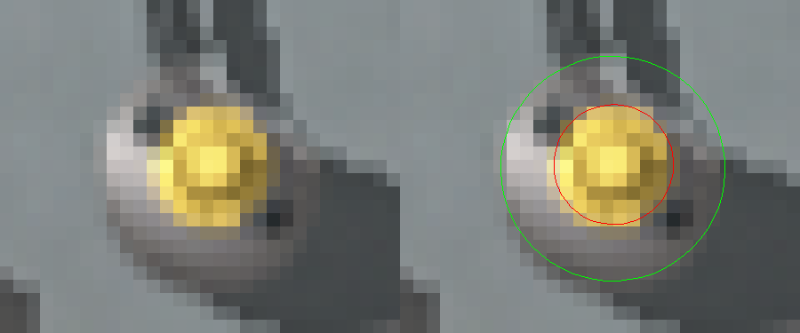

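In the scene zoom the flat is the uniform face at columns 115–247, facing the scene camera. In the top view the D is cut at the upper right, and the clips at (148,120) and (275,222) suggest a normal near -39° in the world. I'll fit the flat's edges.

```bash
python3 - <<'E'
from h import *
O=np.array([.5235,.005])
for deg in range(-70,0,5):
    t=np.radians(deg);n=np.array([np.cos(t),np.sin(t)]);e=np.array([-n[1],n[0]])
    P=[[*(O+.012*n+s*.0134*e),z] for s in(-1,1) for z in(.084,.05,.022)]
    u=(w2p("scene",P)-[285,170]+.5)*13
    print(deg,u.round().astype(int).tolist(), ((w2p("top",[P[0],P[3]])-[302,232]+.5)*13.33).round().astype(int).tolist())
E
```

```text
-70 [[102, 144], [114, 254], [123, 341], [198, 208], [208, 318], [216, 405]] [[312, 222], [255, 65]]
-65 [[102, 150], [114, 260], [123, 347], [206, 207], [216, 317], [223, 404]] [[316, 213], [246, 61]]
-60 [[102, 155], [114, 266], [124, 352], [214, 206], [223, 316], [231, 402]] [[319, 204], [237, 59]]
-55 [[104, 161], [116, 271], [125, 358], [221, 204], [230, 314], [238, 400]] [[322, 195], [227, 57]]
-50 [[106, 167], [118, 277], [127, 363], [228, 201], [238, 311], [245, 398]] [[324, 185], [217, 56]]
-45 [[109, 172], [121, 282], [130, 369], [235, 198], [244, 308], [251, 395]] [[325, 175], [208, 56]]
-40 [[112, 177], [124, 287], [133, 374], [242, 195], [251, 305], [258, 391]] [[325, 166], [198, 57]]
-35 [[116, 182], [128, 292], [137, 378], [248, 191], [257, 301], [263, 388]] [[324, 156], [188, 59]]
-30 [[121, 186], [132, 296], [141, 383], [254, 187], [262, 297], [269, 384]] [[323, 146], [179, 62]]
-25 [[126, 191], [137, 300], [146, 387], [259, 182], [267, 292], [274, 379]] [[320, 137], [170, 65]]
-20 [[131, 194], [143, 304], [152, 391], [264, 178], [272, 288], [278, 374]] [[317, 127], [161, 69]]
-15 [[137, 198], [149, 308], [157, 394], [268, 173], [276, 283], [282, 369]] [[313, 118], [152, 74]]
-10 [[144, 201], [155, 311], [164, 397], [272, 167], [279, 277], [286, 364]] [[309, 110], [144, 80]]
-5 [[151, 203], [162, 313], [170, 400], [274, 162], [282, 272], [289, 359]] [[303, 102], [137, 86]]
```

Taking the flat's normal at about -38° world, so spindle about -0.89 rad. I'll move above the spindle at height with jaws along that normal: turn +1.92, which keeps joint 7 in range.

```bash
python3 -m handwheel '[[[0,0.008,0,0,0,0.107,0.0854],[0,0.008,0,0,0,0.107,0.0854],[0,0.008,0,0,0,0.107,0.0854],[0,0.008,0,0,0,0.107,0.0854],[0,0.008,0,0,0,0.107,0.0854],[0,0.008,0,0,0,0.107,0.0854],[0,0.008,0,0,0,0.107,0.0854],[0,0.008,0,0,0,0.107,0.0854],[0,0.008,0,0,0,0.107,0.0854],[0,0.008,0,0,0,0.107,0.0854],[0,0.008,0,0,0,0.107,0.0854],[0,0.008,0,0,0,0.107,0.0854],[0,0.008,0,0,0,0.107,0.0854],[0,0.008,0,0,0,0.107,0.0854],[0,0.008,0,0,0,0.107,0.0854],[0,0.008,0,0,0,0.107,0.0854],[0,0.008,0,0,0,0.107,0.0854],[-0.003,0.008,0,0,0,0.107,0.0854],[0,0,0,0,0,0,0.0854],[0,0,0,0,0,0,0.0854]]]';  python3 - <<'E'
from h import *
o=get_obs();q=o["tcp_rot"];print(2*np.arctan2(q[1],q[0]),o["joint_positions"])
crop(read_camera("scene")[:,:,::-1],225,100,355,230,4.6,"pics/s4.png")
print([(w2p("scene",np.array(o["eef_pos"])+[0,0,d])[0]-[225,100]+.5)*4.6 for d in(0,.03)])
E
```

```text
time_s: 12.0
eef_pos: [0.5198, 0.0054, 0.1964]
tcp_rot: [0.897, 0.443, -0.0, -0.0]
contact_force: [0.4, -0.6, 0.4]
opening: 0.998
0.9168695575261311 [ 0.23500486  0.26243576 -0.35585279  1.87719157  0.10616107  1.02049489
 -0.81923791]
[array([328.08512556, 223.67389458]), array([324.17985479, 180.6491809 ])]
```

View pics/s4.png

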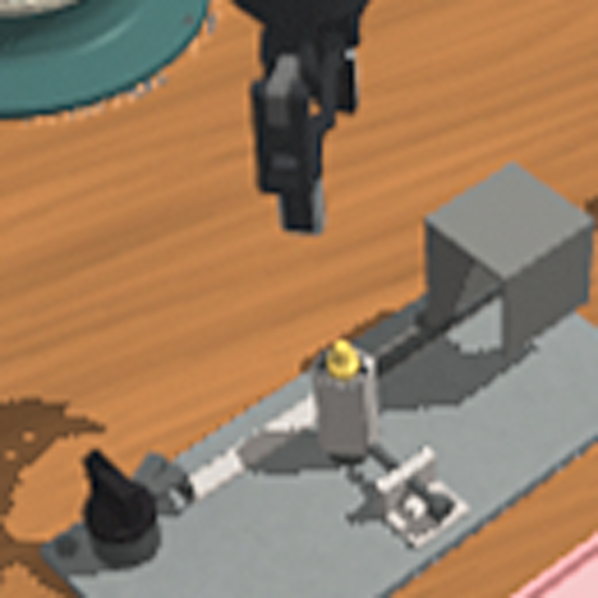

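```bash
python3 - <<'E'
from h import *
o=get_obs();e=np.array(o["eef_pos"]);n=np.array([.79,-.613,0])
for r in(.043,.047):
  for z in(.19,.2,.21,.22,.23,.24): print(r,z,((w2p("scene",[*(e+r*n)[:2],z])[0]-[225,100]+.5)*4.6).round())
E
```

```text
0.043 0.19 [312. 291.]
0.043 0.2 [310. 277.]
0.043 0.21 [309. 263.]
0.043 0.22 [307. 248.]
0.043 0.23 [306. 234.]
0.043 0.24 [304. 219.]
0.047 0.19 [310. 296.]
0.047 0.2 [309. 282.]
0.047 0.21 [307. 268.]
0.047 0.22 [306. 254.]
0.047 0.23 [304. 239.]
0.047 0.24 [303. 224.]
```

The visible finger tip at (305,232) again implies an offset of about +33 mm in true height, with xy consistent. Descend part way and check the jaws around the die.

```bash
python3 -m handwheel '[[[0.0008,0.0014,-0.02,0,0,0,0.0854],[0,0,-0.025,0,0,0,0.0854],[0,0,-0.025,0,0,0,0.0854],[0,0,-0.015,0,0,0,0.0854],[0,0,-0.01,0,0,0,0.0854],[0,0,0,0,0,0,0.0854],[0,0,0,0,0,0,0.0854]]]';  python3 - <<'E'
from h import *
crop(read_camera("scene")[:,:,::-1],255,120,355,220,6,"pics/s5.png")
crop(read_camera("top")[:,:,::-1],270,190,400,290,6,"pics/t5.png")
E
```

```text
time_s: 12.63
eef_pos: [0.5209, 0.0067, 0.1017]
tcp_rot: [0.896, 0.443, -0.0, -0.0]
contact_force: [0.4, -0.2, 0.4]
opening: 0.999
```

View pics/s5.png

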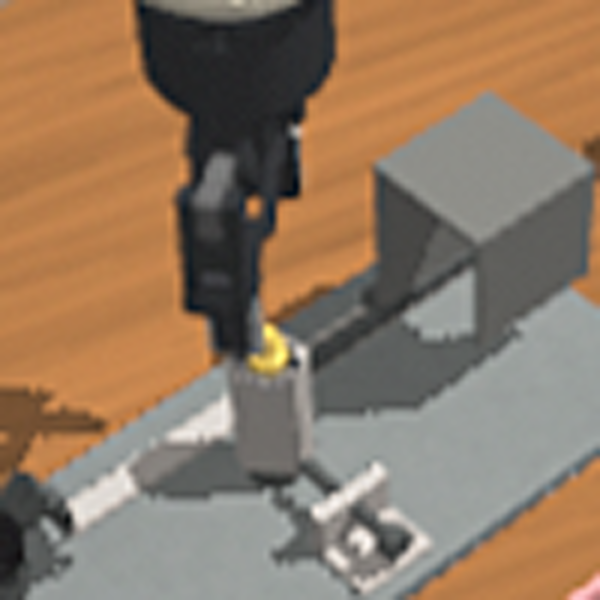

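View pics/t5.png

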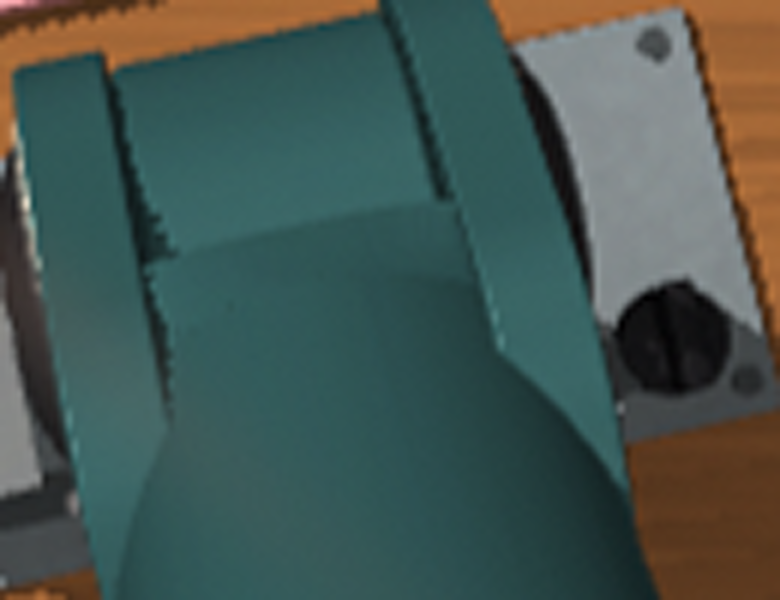

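The scene crop shows the front finger clear of the die (die at (268,350), tip at (235,350)). Descend straight to the grip height.

```bash
python3 -m handwheel '[[[0,0,-0.015,0,0,0,0.0854],[0,0,-0.015,0,0,0,0.0854],[0,0,-0.015,0,0,0,0.0854],[0,0,-0.012,0,0,0,0.0854],[0,0,-0.008,0,0,0,0.0854],[0,0,0,0,0,0,0.0854],[0,0,0,0,0,0,0.0854]]]';  python3 - <<'E'
from h import *
o=get_obs();e=np.array(o["eef_pos"]);n=np.array([.79,-.613,0])
crop(read_camera("scene")[:,:,::-1],255,120,355,220,6,"pics/s6.png")
for z in(.05,.06,.07,.08):print(z,((w2p("scene",[*(e+.043*n)[:2],z])[0]-[255,120]+.5)*6).round())
E
```

```text
time_s: 13.32
eef_pos: [0.5209, 0.0069, 0.0368]
tcp_rot: [0.896, 0.444, -0.0, -0.0]
contact_force: [-0.4, 0.0, 0.8]
opening: 1.001
0.05 [255. 484.]
0.06 [254. 470.]
0.07 [252. 455.]
0.08 [251. 440.]
```

View pics/s6.png

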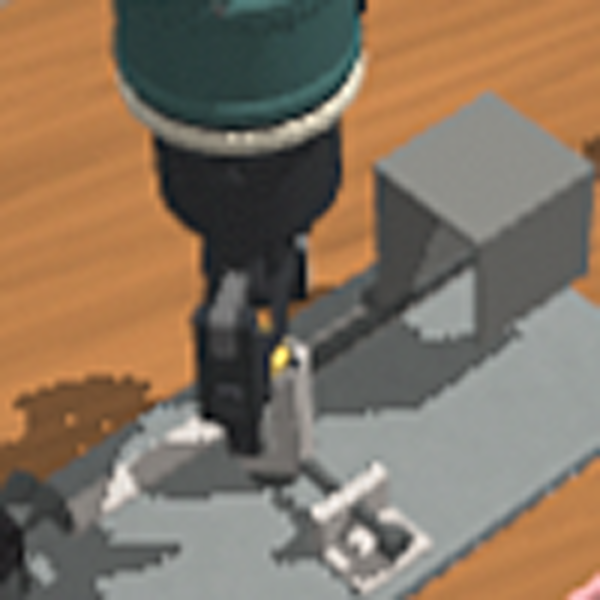

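Tip row about 455, so open tips are at z ≈ 0.070. Close (slightly lower).

```bash
python3 -m handwheel '[[[0,0,-0.003,0,0,0,0.0854],[0,0,0,0,0,0,0.05],[0,0,0,0,0,0,0.04],[0,0,0,0,0,0,0.03],[0,0,0,0,0,0,0.02],[0,0,0,0,0,0,0.01],[0,0,0,0,0,0,0.01],[0,0,0,0,0,0,0.01],[0,0,0,0,0,0,0.01],[0,0,0,0,0,0,0.01]]]'; python3 -m handwheel '[[[0,0,0,0,0,0,0.0],[0,0,0,0,0,0,0.0],[0,0,0,0,0,0,0.0]]]'; python3 - <<'E'
from h import *
o=get_obs();print(o["opening"]*85.4,o["contact_force"],o["ft_torque"])
E
```

```text
time_s: 14.2
eef_pos: [0.5215, 0.0063, 0.034]
tcp_rot: [0.896, 0.444, 0.001, 0.001]
contact_force: [3.6, -4.7, 4.8]
opening: 0.337
time_s: 14.45
eef_pos: [0.5216, 0.0063, 0.034]
tcp_rot: [0.896, 0.444, 0.001, 0.001]
contact_force: [2.5, -4.1, 5.6]
opening: 0.335
28.592412615569383 [ 2.53306609 -4.10631776  5.6328042 ] [-0.68187687 -0.35464942  0.0359466 ]
```

Opening of 28.6 mm reads about 30 mm after the knob's bias (12 mm read 10.2 mm), so the flat is found. Turn +0.882 rad, with the centre moving round the axis.

```bash
python3 -m handwheel '[[[0,-0.0003,0,0,0,0.0735,0.0],[0,-0.0003,0,0,0,0.0735,0.0],[-0.0001,-0.0003,0,0,0,0.0735,0.0],[-0.0001,-0.0002,0,0,0,0.0735,0.0],[0,-0.0003,0,0,0,0.0735,0.0],[0,-0.0003,0,0,0,0.0735,0.0],[0,-0.0002,0,0,0,0.0735,0.0],[0,-0.0002,0,0,0,0.0735,0.0],[0,-0.0002,0,0,0,0.0735,0.0],[0,-0.0002,0,0,0,0.0735,0.0],[0.0001,-0.0002,0,0,0,0.0735,0.0],[0.0001,-0.0001,0,0,0,0.0735,0.0],[0,0,0,0,0,0,0],[0,0,0,0,0,0,0],[0,0,0,0,0,0,0]]]'; python3 - <<'E'
from h import *
o=get_obs();q=o["tcp_rot"];print(o["opening"]*85.4,o["contact_force"],o["ft_torque"],2*np.arctan2(q[1],q[0]))
a=read_camera("scene")[:,:,::-1];crop(a,240,120,370,220,6,"pics/s7.png")
b=read_camera("top")[:,:,::-1];cv2.imwrite("pics/t7.png",b)
for c in("scene","top"):
    T=np.array(camera_info(c)["T"])
    for t in("guard","latch_knob","flat_face","dappen_holder","tray","weight"):
        for d in spot_in(c,t)[:1]: print(c,t,round(d["confidence"],2),(T@np.r_[d["position"],1])[:3].round(4))
E
```

```text
time_s: 15.7
eef_pos: [0.522, 0.0036, 0.034]
tcp_rot: [0.621, 0.784, 0.001, 0.001]
contact_force: [8.1, -2.1, 0.7]
opening: 0.339
28.914217016058167 [ 8.11998872 -2.11892498  0.69539369] [-0.71299319 -1.17881497  0.01377345] 1.8011318816132984
scene guard 0.56 [0.4948 0.1297 0.1083]
scene latch_knob 0.82 [ 0.5225 -0.1386  0.047 ]
scene flat_face 0.44 [ 0.53   -0.0048  0.0575]
scene dappen_holder 0.61 [0.434  0.2711 0.0303]
scene tray 0.86 [0.7101 0.1056 0.0057]
scene weight 0.57 [ 0.6233 -0.2907  0.0345]
top guard 0.97 [0.4853 0.1308 0.1163]
top latch_knob 0.68 [ 0.5192 -0.133   0.0472]
top dappen_holder 0.63 [0.4289 0.2748 0.032 ]
top tray 0.62 [0.7083 0.1049 0.0058]
top weight 0.83 [ 0.6066 -0.2845  0.0338]
```

View pics/s7.png

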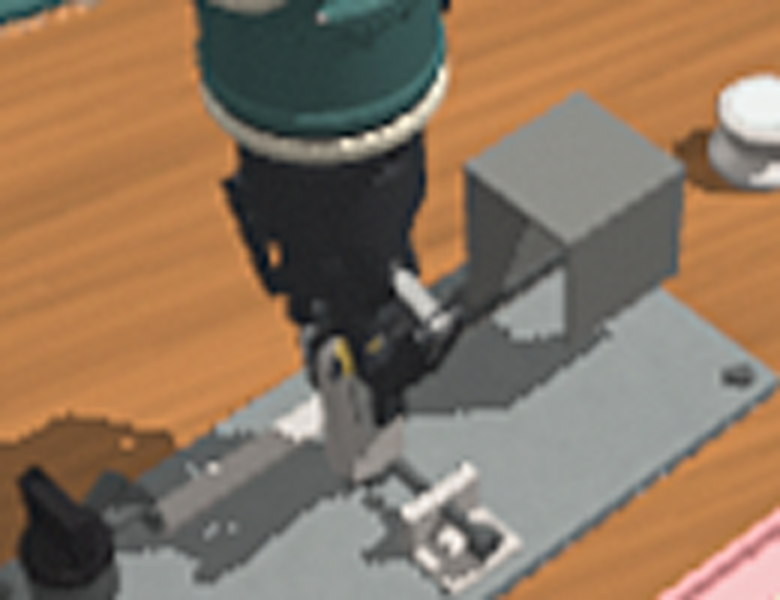

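View pics/t7.png

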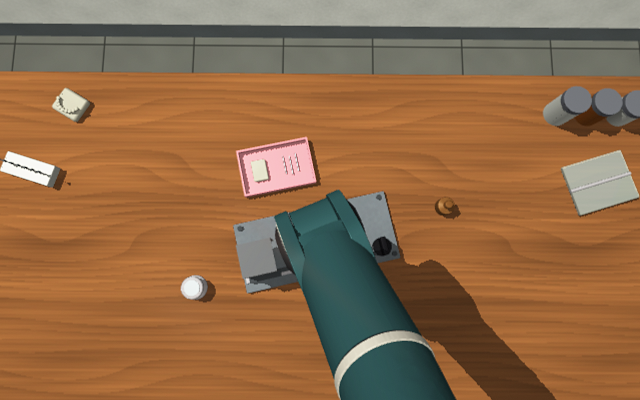

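The scene shows the collar gripped, the flat's lower face (crop (380,450)) turned to the set screw, the knob at rest, and the guard and bystanders in place. I'll relieve the 8 N side load with a small shift along +x and recheck.

```bash
python3 -m handwheel '[[[0.0005,-0.0001,0,0,0,0,0.0],[0.0004,0,0,0,0,0,0.0],[0,0,0,0,0,0,0.0],[0,0,0,0,0,0,0.0],[0,0,0,0,0,0,0.0]]]'; python3 - <<'E'
from h import *
o=get_obs();q=o["tcp_rot"];print(o["opening"]*85.4,o["contact_force"],o["ft_torque"],2*np.arctan2(q[1],q[0]))
a=read_camera("scene")[:,:,::-1]
A=cv2.resize(a[170:210,280:320],None,fx=14,fy=14,interpolation=cv2.INTER_NEAREST);A2=A.copy()
O=np.array([.524,.0043])
for th,col in((.231,(0,255,0)),(.231+.3,(0,0,255)),(.231-.3,(255,0,0))):
    n=np.array([np.cos(th),np.sin(th)]);e=np.array([-n[1],n[0]])
    P=[[*(O+.012*n+s*.0134*e),z] for s,z in((-1,.022),(1,.022),(1,.084),(-1,.084))]
    cv2.polylines(A2,[((w2p("scene",P)-[280,170]+.5)*14).astype(int)],True,col,1)
cv2.imwrite("pics/f8.png",A2)
E
```

```text
time_s: 16.82
eef_pos: [0.5221, 0.0036, 0.034]
tcp_rot: [0.621, 0.784, 0.0, 0.001]
contact_force: [1.0, -2.8, 8.8]
opening: 0.339
28.989289216048448 [ 1.02143662 -2.79570726  8.79630143] [-0.58253425  0.23837578 -0.02333746] 1.8013602498563197
```

View pics/f8.png

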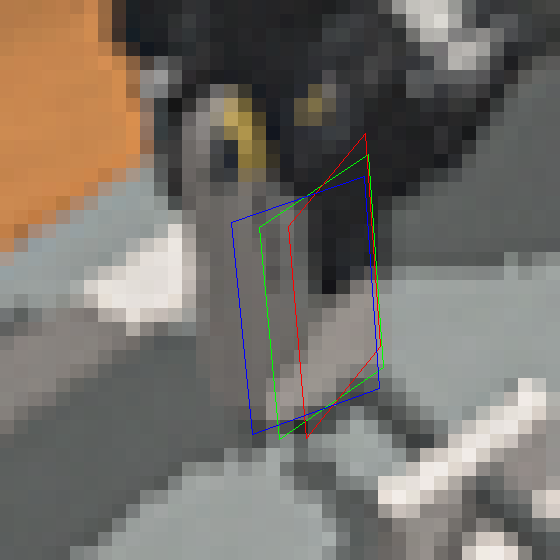

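The flat's visible edges (left about column 268, right about 370) match the outline for square to the screw, given the known offset of about 0.5 px. The opening is 29.0 mm and the loads are small, so I'm handing in.

```bash
python3 - <<'E'
from rig import *
print(sign_off())
E
```

```text
the job is handed in; nothing more can be done
None
```

The job is handed in, and every stage went through. I twisted the knob to its stop and let go. It sprang back and the guard slid open. I then gripped the collar on its flat, turned it about +0.88 rad, and finished still gripping with the flat facing the set screw. No verdict was reported, so this rests on my own checks.

**Last checks**
- **Knob stop:** it turned about 1.2 rad, and the reaction torque rose to 0.875 N m on the extra push.
- **Knob and guard after release:** the pictures show the knob at rest and the guard open.
- **Grip on the flat:** the opening reads 29.0 mm, which is about 30 mm once corrected (the 12 mm knob bar read about 10.2 mm).
- **Angle to the screw:** the jaws are at world yaw 0.230, against about 0.231 for the stand, and the flat's outline in the picture agrees to roughly 0.1 rad.
- **Bystanders and die:** the dappen holder, tray and weight showed no sign of having moved. In the top camera the weight could be compared only between pictures, because it was not located there at the start. I saw no force suggesting contact with the die.

**What disagreed**
- **Missed first grasp:** the fingers closed just above the knob bar without gripping it. The pictures put the fingertips about 30 mm higher than the reported TCP height implies, so I used that offset from then on.
- **Contact reading that didn't fit:** a vertical force of about 6 N while gripping the knob would suit an offset nearer 23 mm. I chose heights that were safe for either.
- **Remaining vertical load:** the last reading was 8.8 N vertically while gripping the collar; its cause was not found.

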